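# Back off the notepad press by two teeth

### The arm

A 6-joint arm with a two-finger parallel gripper is mounted at the origin on the work surface. World frame = base frame: x ahead of the robot, y to its left, z up, the work surface at z = 0. Lengths are in m, angles in degrees, forces in N, time in s.
With the tool pointing down it reaches from about 0.3 to 0.75 m from the base axis. Payload 8.5 kg.
Tool frame: the origin (TCP) lies between the finger pads; the fingertips stand 17 mm ahead of it and the grasp point (between the pads) lies 2 mm behind it; z points along the fingers, y is the direction in which the jaws open and shut (so a half turn about z gives the same grasp; the last joint's range is limited). The gripper opens to 85 mm and grips with 20 to 120 N. Pads are 22 mm wide; open, the fingers measure 114 mm over their backs; the gripper's body (76 mm by 85 mm) begins 54 mm behind the grasp point. The pads swing forward as they close: fully open they stand 13 mm farther back than shut.
Start: joints at [-85.846, 21.807, 74.336, -0, 83.858, -12.336], TCP at [0.156, -0.527, 0.248] pointing down, gripper open.
Joint ranges: [-178.18, 178.18], [-50.72, 133.34], [12.68, 142.11], [-81.47, 261.47], [9.98, 163.14], [-165.26, 165.26]. Speed limits (degrees/s): [136.94, 136.94, 180, 180, 180, 180].

### API

Orientations are given as a 3x3 rotation matrix whose columns are the frame's x, y, z axes.
In Python, from rig import readout, eyes, env gives the robot as it stands.
- The arm moves only by the tool arm_command, never from a script. Its argument "rows" is text: rows parted by semicolons, each of 7 numbers parted by spaces: the closure, from 0 (fully open) to 1 (shut), then the shift along the tool's x, y, z in mm, then the turn, a rotation vector about the tool's x, y, z in degrees. In form: grip dx dy dz rx ry rz; .... A call has 1 to 5 rows; each row shifts and turns the commanded pose from where the row before left it, along the tool's axes as they then stand; what a row does not reach is not made up. A row lasts 1/12 s, in which the tool goes at most 41.7 mm and 7.16 degrees, less where a joint would pass 70% of its speed; a pose out of reach is approached as far as the arm can. A call with a gripper value outside its range is refused whole. The fingers move at their own pace and stop on an object; "squeeze" is the grip in N (left out, the last holds). Time passes only in rows, so rows that do not move let the fingers close. It gives the time, the measured TCP pose, the force and the opening at its end, in the units of the state.
- readout.observe(): the state, without advancing time (a new reading comes with each control period).
- eyes.get_image(name): name is "scene" or "top" or "wrist"; returns the picture (420x560x3 uint8, red, green, blue); there is no depth.
- eyes.camera_model(name): a dict with "mtx" (3x3 intrinsics, pixels), "k1" (the pictures are not rectified: a ray, as slopes to the right and down, at radius r is drawn at 1 + k1 r^2 times it, then the intrinsics apply), "view" (4x4, takes a point from world to camera coordinates). Camera axes: x right, y up, looking along -z (the intrinsics and any distortion apply to the point x, -y, -z); pixel columns grow to the right and rows downward; lengths in m; the calibration is good to about 2 mm. A picture is of the moment at which its call begins: read the wrist's pose just before it. camera_model takes no time and is no camera call; for the wrist camera it gives the pose at the moment of the call.
- env.close_job(): hands the job in, once; it reports no verdict.
The state is a dict: "time_s": time; "q": joint angles; "qvel": joint speeds; "joint_efforts": joint torques, N m; "position": TCP position; "tool_rot": TCP orientation; "ft_force": force on the tool from outside, world axes, zero at the start; "wrist_torque": the same for the moment, N m; "grip_width": finger opening in m.
Only numpy, scipy, OpenCV 4.12 (cv2) and the standard library are available. Lean on these libraries where they do the work, as an engineer would, in place of code of your own. Each camera call takes 0.05 s, during which the arm holds its last target. There are 200 camera calls.

### The job

Ease the small notepad press: lift the ratchet pawl by its wooden knob and throw it over so that it stays clear, turn the wheel backward (anticlockwise seen from above) and put the pawl down again so that the wheel ends up exactly two teeth further back than the tooth the pawl holds now. With the pawl down, ease the wheel backward by feel until the tooth bears on the pawl with about 6 N for a moment, and never push a tooth against the pawl with more than 10 N; then let go. Leave the other things on the desk alone.

Things in the scene. Friction and masses are not known exactly. Their poses are not given: they have to be found in the camera images.
- press: The notepad press, bolted down: beech board 200 (x) x 270 (y) x 18 mm, two round posts at y = +-105 mm, grey bridge 46 mm wide and 250 mm long along y, its top 93 mm above the desk. Origin: centre of the board's underside; z up. The wheel's axis is the vertical through the origin; the pawl stands at the bridge's -y end. Turning the wheel back raises the platen 5 mm a tooth.
- wheel_turn (a joint): Turn of the wheel, rad; grows backward (anticlockwise from above). 12 teeth, 0.5236 rad apart. With the pawl down, backward turning is stopped at d + 0.5236 n (n whole; d, from the nose's setting, unknown within +-0.12). It starts 0.02 to 0.33 short of the stop n = 0; two teeth back is n = 2, near 1.047. Friction of 0.1 to 0.15 N m keeps it where it is left. Range -0.5 to 2.4.
- handwheel: The handwheel: a toothed steel disc 116 mm across, top 105 mm above the desk; origin on its axis, 97 mm up. On top stand 12 sawteeth 8 mm high, 42 to 58 mm from the axis, each a ramp and an upright face: with the pawl down it turns forward (clockwise, ramps lifting the pawl), and backward only until the next upright face meets the pawl nose, a rigid stop.
- grip_bar (a point): Centre of the handwheel's steel grip bar, on the wheel's axis 163 mm above the desk. The bar is 64 mm long (along the point's x axis, which turns with the wheel), 14 mm wide (y) and 24 mm high, on a 24 mm round stem.
- bracket: Steel bracket that carries the pawl on the bridge's -y end, fixed, 90 mm from the wheel's axis. Origin: its underside, 93 mm above the desk; axes as the press's (+y points to the wheel's axis). Two cheeks, top 123 mm above the desk, at x = -13 to -8 and 14 to 19 mm, y = -9 to 9 mm.
- pawl: Steel lever 43 mm long, hinge to wheel; nose at its end clamped up to 6 mm to either side (not measured; acts 50 mm from the wheel's axis); knob on a stem. Origin on the hinge, 116 mm up; hinge along x; axes as the bracket's when down. Tilt of z: 0 down, to 0.25 on a ramp; lifts about +x to a stop at 1.7, thrown over. Its weight (50 g) keeps it there; under 0.9 it drops softly.
- pawl_knob (a point): Centre of the pawl's round wooden knob, 18 mm diameter, at (3, 28, 34) mm in the pawl's frame: 44 mm from the hinge, 150 mm above the desk with the pawl down.
- pawl_hinge (a point): Point on the pawl's hinge axis, in the plane in which the knob swings: (3, 0, 23) mm in the bracket's frame, 116 mm above the desk. Axes as the bracket's; the hinge axis is x.
- pencil_cup: Square white ceramic pencil cup, 80 x 80 x 100 mm, loose; bystander. Origin: centre of its underside.
- stapler: Grey stapler, 140 x 36 x 55 mm, loose; bystander. Origin: centre of its underside.
- compass: Steel drawing compass lying flat, about 150 mm long, loose; bystander. Origin: centre of its underside.
- eraser: White eraser 45 x 20 x 12 mm lying on the press's board; bystander. Origin: centre of its underside.
- sharpener: Small metal pencil sharpener 25 x 16 x 14 mm lying on the press's board; bystander. Origin: centre of its underside.

How it is judged (in metres and radians):
On the way, in this order (a step that is already met when the one before it is completed fails the run):
1. the pawl is thrown over, clear of the teeth, with the wheel not yet turned back (angle between pawl's own z axis and vertical above 1.4 rad and value of joint wheel_turn below 0.15 rad), for 0.2 s.
2. the wheel is turned backward by more than a tooth while the pawl is clear (angle between pawl's own z axis and vertical above 1.2 rad and value of joint wheel_turn above 0.6 rad), for 0.1 s.
3. with the pawl down, the wheel is eased backward until the second tooth bears on the pawl with more than 3 N (angle between pawl's own z axis and vertical below 0.12 rad and contact force between pawl and handwheel above 3 N and value of joint wheel_turn between 0.87 and 1.23 rad), for 0.2 s.
At the end, for the whole second after the job is handed in: The pawl lies down between the teeth (tilt under 0.12 rad), the wheel stands at rest two teeth back, 0.87 to 1.23 rad on its joint, and both are let go (angle between pawl's own z axis and vertical below 0.12 rad and value of joint wheel_turn between 0.87 and 1.23 rad and velocity of joint wheel_turn between -0.05 and 0.05 rad/s); the robot touches nothing.
It fails at once if the wheel is driven hard against the pawl (more than 10 N between tooth and pawl) (contact force between pawl and handwheel above 10 N).
It fails at once if a bystander (pencil cup, stapler, compass, eraser or sharpener) is shifted by more than 20 mm (distance of any of pencil_cup, stapler, compass, eraser, sharpener from where it was at the start of the episode above 0.02 m).
It also fails if it takes over 72 s, if anything falls off the work surface, if the arm or the gripper's body presses on something with over 40 N, if the wrist force passes 120 N, or if a joint passes its speed limit or range.

## Working session

There is one attempt and no reset: what is moved stays moved. The work goes in short steps, Python scripts to look and compute and a tool call to move; the robot and the scene stay as the last step left them, time stands still between calls to the robot, and variables do not carry over. Pictures are saved under pics/ and viewed, about 8 in all and at most 12, crops included, and the job is handed in when it is done.

Besides the shell and the picture viewer there is one more tool, called as name(argument=value, ...) on one line, values as JSON. arm_command: Moves the arm, as the interface text tells. Its arguments: {"type":"object","properties":{"rows":{"type":"string"},"squeeze":{"type":"number"}},"required":["rows"]}

```bash
ls; mkdir -p pics
python3 - <<'E'
from rig import readout, eyes
import cv2
s=readout.observe();print(s)
for n in("scene","top"):
    im=eyes.get_image(n);cv2.imwrite(f"pics/{n}0.png",cv2.cvtColor(im,cv2.COLOR_RGB2BGR))
    print(n,eyes.camera_model(n))
E
```

```text
pics
{'time_s': 0.0, 'q': array([-8.58439087e+01,  2.18435364e+01,  7.43859642e+01, -9.45357072e-04,
        8.38572143e+01, -1.23350017e+01]), 'qvel': array([ 0.03220786, -0.03093223, -0.02887783,  0.00717611, -0.0197387 ,
       -0.05772221]), 'joint_efforts': array([ 2.34229119e-03, -4.48455083e+01, -2.31277514e+01, -7.17916078e-05,
        4.78759466e-03, -4.07681739e-05]), 'position': array([ 0.15610762, -0.52710089,  0.24768077]), 'tool_rot': array([[ 9.58863390e-01,  2.83867897e-01, -1.26048091e-04],
       [ 2.83867759e-01, -9.58862253e-01,  1.50829186e-03],
       [ 3.07292881e-04, -1.48202683e-03, -9.99998855e-01]]), 'ft_force': array([-0.41212666,  0.43724534,  0.14668651]), 'wrist_torque': array([-0.01654214,  0.0634608 ,  0.01210546]), 'grip_width': 0.08541347492833723}
scene {'mtx': array([[391.05519934,   0.        , 279.76409935],
       [  0.        , 391.05519934, 215.10661152],
       [  0.        ,   0.        ,   1.        ]]), 'k1': -0.0869598804538069, 'view': array([[-0.27735317,  0.96060963,  0.01744572,  0.16298246],
       [-0.54472419, -0.17218184,  0.82074903,  0.20771639],
       [ 0.79142326,  0.21813424,  0.57102248, -1.44047476],
       [ 0.        ,  0.        ,  0.        ,  1.        ]])}
top {'mtx': array([[485.39987162,   0.        , 286.01306529],
       [  0.        , 485.39987162, 217.13560261],
       [  0.        ,   0.        ,   1.        ]]), 'k1': 0.03563750691588867, 'view': array([[ 0.00849096, -0.99953567,  0.02926345, -0.02998355],
       [ 0.98210959,  0.01384118,  0.18780088, -0.58314416],
       [-0.18811872,  0.02714531,  0.98177109, -1.29256694],
       [ 0.        ,  0.        ,  0.        ,  1.        ]])}
```

View pics/top0.png

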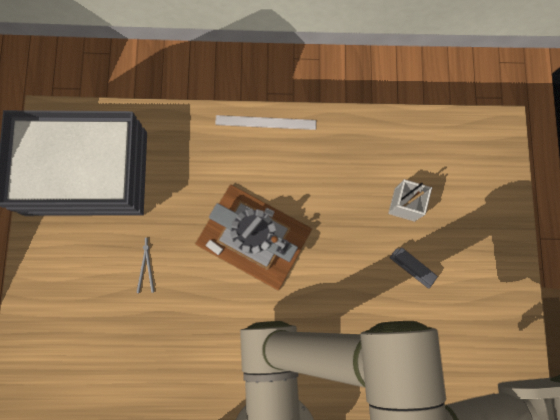

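View pics/scene0.png

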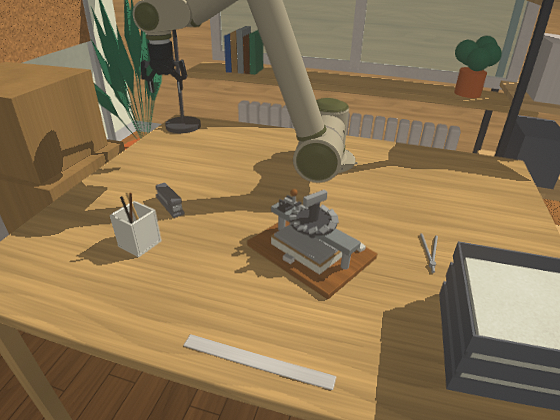

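The top picture shows the press around (254,235), bridge from (222,213) to (290,250), and the pawl with its knob near (277,240). The cup, stapler and compass are well away. Next I'll zoom in.

```bash
cat > h.py <<'E'
import numpy as np, cv2
from rig import readout, eyes
def cam(n): 
    c=eyes.camera_model(n); return c["mtx"],c["k1"],c["view"]
def ray(c,u,v):
    K,k,V=c; d=np.array([(u-K[0,2])/K[0,0],(v-K[1,2])/K[1,1]]); s=d.copy()
    for _ in range(20): s=d/(1+k*(s@s))
    R=V[:3,:3]; return -R.T@V[:3,3], R.T@np.array([s[0],-s[1],-1.])
def cast(c,u,v,z):
    o,d=ray(c,u,v); return o+d*(z-o[2])/d[2]
def proj(c,p):
    K,k,V=c; q=V[:3,:3]@np.asarray(p)+V[:3,3]; s=np.array([q[0],-q[1]])/-q[2]; s=s*(1+k*(s@s))
    return s[0]*K[0,0]+K[0,2], s[1]*K[1,1]+K[1,2]
def two(c1,p1,c2,p2):
    o1,d1=ray(c1,*p1);o2,d2=ray(c2,*p2)
    A=np.stack([d1,-d2],1); t=np.linalg.lstsq(A,o2-o1,rcond=None)[0]
    a,b=o1+t[0]*d1,o2+t[1]*d2; return (a+b)/2,np.linalg.norm(a-b)
E
python3 - <<'E'
from h import *
a=cv2.imread("pics/top0.png")[175:300,185:325]; b=cv2.imread("pics/scene0.png")[180:305,240:380]
cv2.imwrite("pics/z0.png",np.vstack([cv2.resize(a,None,fx=4.8,fy=4.8,interpolation=cv2.INTER_CUBIC)[:300*2],])[:600])
t=cam("top")
# board by hue
im=cv2.imread("pics/top0.png");hsv=cv2.cvtColor(im,cv2.COLOR_BGR2HSV)
for n,c0,off in(("top",cv2.imread("pics/top0.png"),(185,175,325,300)),("scene",cv2.imread("pics/scene0.png"),(240,180,380,305))):
    h=cv2.cvtColor(c0,cv2.COLOR_BGR2HSV); x0,y0,x1,y1=off
    m=((h[...,0]<12)&(h[...,1]>110)&(h[...,2]>60)).astype(np.uint8); mm=np.zeros_like(m);mm[y0:y1,x0:x1]=m[y0:y1,x0:x1]
    k,l,st,ce=cv2.connectedComponentsWithStats(mm)
    print(n,[(st[i].tolist(),ce[i].round(1).tolist()) for i in range(1,k) if st[i,4]>5])
E
```

```text
top []
scene []
```

View pics/z0.png

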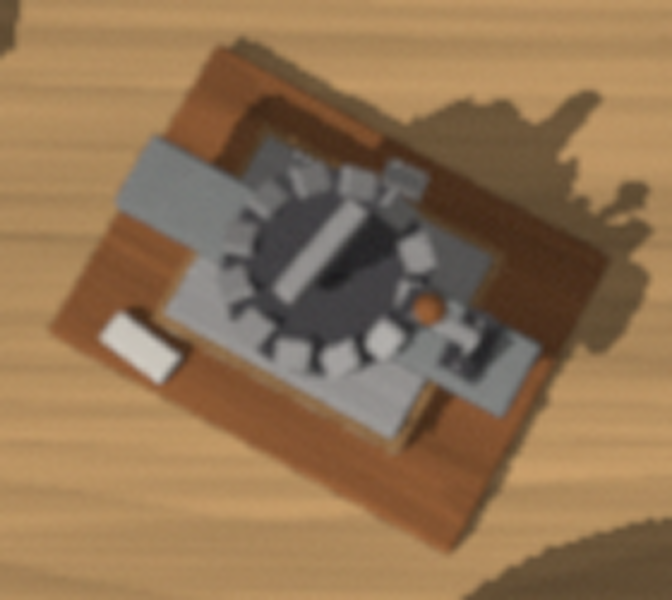

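The crop shows the bridge corners at (157,136), (117,198), (540,350) and (503,415), the bar from (357,207) to (285,295), and the knob at (429,307). The eraser is at (140,347) and the sharpener at (405,178).

Run:
```python
from h import *
t=cam("top"); f=lambda u,v,z: cast(t,(u+.5)/4.8-.5+185,(v+.5)/4.8-.5+175,z)
A=(f(157,136,.093)+f(117,198,.093))/2;B=(f(540,350,.093)+f(503,415,.093))/2
print("bridge",A,B,(A+B)/2,np.linalg.norm(A-B))
y=(A-B)/np.linalg.norm(A-B);print("press y dir deg",np.degrees(np.arctan2(y[1],y[0])))
g=[f(357,207,.175),f(285,295,.175)];d=g[0]-g[1];print("bar",g,np.mean(g,0),np.linalg.norm(d),np.degrees(np.arctan2(d[1],d[0])))
print("knob",f(429,307,.150))
c=[f(225,45,.018),f(50,328,.018),f(452,552,.018),f(608,258,.018)];print("board",np.mean(c,0)); 
e=c[0]-c[3]; print(np.degrees(np.arctan2(e[1],e[0])),np.linalg.norm(e))
e=c[1]-c[2]; print(np.degrees(np.arctan2(e[1],e[0])),np.linalg.norm(e))
```

```text
bridge [0.59480629 0.17409511 0.093     ] [ 0.47596195 -0.04252816  0.093     ] [0.53538412 0.06578347 0.093     ] 0.24708221736255198
press y dir deg 61.24984833367981
bar [array([0.55810098, 0.04808526, 0.175     ]), array([0.51090376, 0.08465854, 0.175     ])] [0.53450237 0.0663719  0.175     ] 0.059709145058042985 -37.772216829462415
knob [0.50918343 0.00949334 0.15      ]
board [0.53598107 0.06536046 0.018     ]
61.20233458714794 0.2628526199477275
61.67485373762535 0.26886620244458853
```

arm_command(rows="0 24.5 -20.8 0 0 0 0;0 24.5 -20.8 0 0 0 0;0 24.5 -20.8 0 0 0 0;0 24.5 -20.8 0 0 0 0;0 24.5 -20.8 0 0 0 0", squeeze=30)

```text
time_s: 0.52
position: [0.2445, -0.3914, 0.248]
tool_rot: [[0.959, 0.283, -0.0], [0.283, -0.959, 0.001], [0.0, -0.001, -1.0]]
ft_force: [0.7, 0.4, 0.5]
grip_width: 0.0853
```

arm_command(rows="0 24.5 -20.8 0 0 0 0;0 24.5 -20.8 0 0 0 0;0 24.5 -20.8 0 0 0 0;0 24.5 -20.8 0 0 0 0;0 24.5 -20.8 0 0 0 0")

```text
time_s: 0.93
position: [0.3324, -0.2568, 0.2482]
tool_rot: [[0.959, 0.284, -0.0], [0.284, -0.959, 0.0], [-0.0, -0.0, -1.0]]
ft_force: [1.0, -0.7, 0.7]
grip_width: 0.0857
```

arm_command(rows="0 24.5 -20.8 0 0 0 0;0 24.5 -20.8 0 0 0 0;0 24.5 -20.8 0 0 0 0;0 24.5 -20.8 0 0 0 0;0 24.5 -20.8 0 0 0 0")

```text
time_s: 1.35
position: [0.4204, -0.1223, 0.2482]
tool_rot: [[0.959, 0.284, -0.0], [0.284, -0.959, 0.0], [-0.0, -0.0, -1.0]]
ft_force: [0.2, -0.8, -0.9]
grip_width: 0.0853
```

arm_command(rows="0 24.5 -20.8 0 0 0 0;0 24.5 -20.8 0 0 0 0;0 24.5 -20.8 0 0 0 0;0 24.5 -20.8 0 0 0 0;0 24.5 -20.8 0 0 0 0")

```text
time_s: 1.77
position: [0.5084, 0.0123, 0.2481]
tool_rot: [[0.959, 0.284, -0.001], [0.284, -0.959, 0.0], [-0.001, -0.0, -1.0]]
ft_force: [0.7, -0.7, 0.2]
grip_width: 0.0855
```

arm_command(rows="0 0 0 0 0 0 -6.5;0 0 0 0 0 0 -6.5;0 0 0 0 0 0 -6.5;0 0 0 0 0 0 -6.5;0 0 0 0 0 0 -6.5")

```text
time_s: 2.18
position: [0.5077, 0.0108, 0.2479]
tool_rot: [[0.652, 0.758, -0.001], [0.758, -0.652, 0.0], [-0.0, -0.001, -1.0]]
ft_force: [0.1, -0.3, -0.3]
grip_width: 0.0852
```

arm_command(rows="0 0 0 0 0 0 -6.5;0 0 0 0 0 0 -6;0 0 0 0 0 0 0;0 0 0 0 0 0 0")

```text
time_s: 2.52
position: [0.5078, 0.0106, 0.2481]
tool_rot: [[0.48, 0.877, -0.001], [0.877, -0.48, 0.0], [-0.0, -0.001, -1.0]]
ft_force: [0.1, 0.8, 1.2]
grip_width: 0.0856
```

Run:
```python
from h import *
s=readout.observe();c=cam("wrist");im=eyes.get_image("wrist");cv2.imwrite("pics/w1.png",cv2.cvtColor(im,cv2.COLOR_RGB2BGR))
print(s["time_s"],s["position"],s["tool_rot"],s["q"],s["wrist_torque"],s["ft_force"]);np.savez("w1.npz",K=c[0],k=c[1],V=c[2])
for p in [(.5088,.010,.15),(.535,.066,.175)]:print(proj(c,p))
```

```text
2.5167 [0.50777418 0.01061534 0.24811673] [[ 4.80076957e-01  8.77226211e-01 -5.38276077e-04]
 [ 8.77226358e-01 -4.80076983e-01  8.87413135e-05]
 [-1.80567749e-04 -5.14792622e-04 -9.99999851e-01]] [-1.21782774e+01  1.75985236e+01  8.08541638e+01 -1.55268881e-03
  8.15785321e+01  1.65123819e+01] [0.01477395 0.03844697 0.01214433] [0.07300026 0.75075777 1.23833866]
(np.float64(279.2740492839331), np.float64(220.1793875765927))
(np.float64(272.028001777377), np.float64(121.81824291554129))
```

View pics/w1.png

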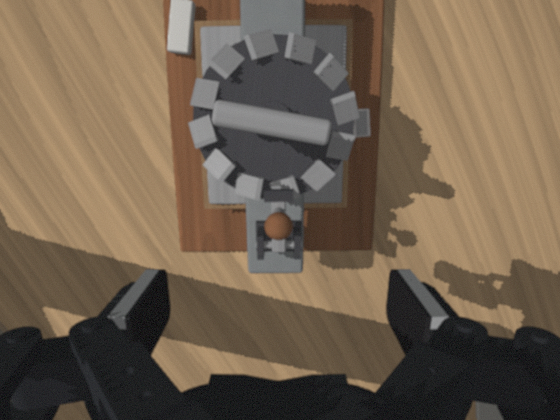

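The wrist view shows the knob at (278,227), the bar from (213,112) to (330,132), and the bracket just behind the knob.

Run:
```python
from h import *
z=np.load("w1.npz");c=(z["K"],float(z["k"]),z["V"])
print("knob",cast(c,278,227,.150))
im=cv2.imread("pics/w1.png");h=cv2.cvtColor(im,cv2.COLOR_BGR2HSV)[205:250,255:300]
m=((h[...,0]<15)&(h[...,1]>120)).astype(np.uint8);k,l,st,ce=cv2.connectedComponentsWithStats(m);print([(st[i].tolist(),ce[i]+[255,205]) for i in range(1,k) if st[i,4]>60])
a,b=cast(c,216,112,.175),cast(c,329,130,.175);d=b-a;print("bar",(a+b)/2,np.linalg.norm(d),np.degrees(np.arctan2(d[1],d[0])))
a,b=cast(c,248,272,.093),cast(c,302,272,.093);print("bridge end",(a+b)/2)
print("cam",-c[2][:3,:3].T@c[2][:3,3])
```

```text
knob [0.5059067  0.00640663 0.15      ]
[([10, 8, 26, 26, 430], array([276.61395349, 225.67906977]))]
bar [0.53558619 0.06626703 0.175     ] 0.06047373975763282 -37.69968444201842
bridge end [ 0.47605973 -0.04283321  0.093     ]
cam [0.54057269 0.06967002 0.37490325]
```

arm_command(rows="0 0 0 20 0 0 0;0 -1 0 20 0 0 0;0 0 0 20 0 0 0;0.4 0 0 20 0 0 0;0.4 0 0 18 0 0 0", squeeze=25)

```text
time_s: 2.98
position: [0.5071, 0.0098, 0.1492]
tool_rot: [[0.48, 0.877, -0.001], [0.877, -0.48, 0.0], [-0.0, -0.0, -1.0]]
ft_force: [0.1, -0.0, -0.4]
grip_width: 0.0639
```

arm_command(rows="0.5 0 0 0 0 0 0;0.7 0 0 0 0 0 0;1 0 0 0 0 0 0;1 0 0 0 0 0 0;1 0 0 0 0 0 0")

```text
time_s: 3.4
position: [0.5077, 0.0099, 0.1515]
tool_rot: [[0.478, 0.879, 0.002], [0.879, -0.478, 0.0], [0.001, 0.002, -1.0]]
ft_force: [-2.0, 2.0, 4.5]
grip_width: 0.0162
```

arm_command(rows="1 0 0 0 0 0 0;1 0 0 0 0 0 0")

```text
time_s: 3.57
position: [0.5078, 0.01, 0.1514]
tool_rot: [[0.477, 0.879, 0.002], [0.879, -0.477, 0.0], [0.001, 0.002, -1.0]]
ft_force: [-0.8, 3.6, 7.1]
grip_width: 0.0156
```

arm_command(rows="1 -3.1 0 -2.3 0 0 0;1 -3.2 0 -2.0 0 0 0;1 -3.5 0 -1.7 0 0 0;1 -3.5 0 -1.5 0 0 0;1 0 0 0 0 0 0")

```text
time_s: 3.98
position: [0.5009, -0.0026, 0.1581]
tool_rot: [[0.478, 0.878, 0.0], [0.878, -0.478, -0.0], [-0.0, 0.0, -1.0]]
ft_force: [1.0, 1.9, 1.3]
grip_width: 0.0159
```

arm_command(rows="1 -3.7 0 -1.1 0 0 0;1 -3.7 0 -0.8 0 0 0;1 -3.8 0 -0.4 0 0 0;1 -3.9 0 -0.2 0 0 0;1 0 0 0 0 0 0")

```text
time_s: 4.4
position: [0.4937, -0.0159, 0.1604]
tool_rot: [[0.478, 0.878, 0.0], [0.878, -0.478, -0.0], [-0.0, 0.0, -1.0]]
ft_force: [1.7, 0.1, -1.8]
grip_width: 0.0158
```

Run:
```python
from h import *
s=readout.observe();c=cam("wrist");im=eyes.get_image("wrist")
i2=eyes.get_image("scene")[160:260,230:350]
cv2.imwrite("pics/w2.png",cv2.cvtColor(np.hstack([im[120:420,80:480],cv2.resize(i2,(400,300),interpolation=cv2.INTER_CUBIC)[:, :400]]),cv2.COLOR_RGB2BGR))
print(s["time_s"],s["position"],s["ft_force"],s["wrist_torque"],s["grip_width"])
```

```text
4.4 [ 0.49367172 -0.01593541  0.16035597] [ 1.74570107  0.12276345 -1.80657813] [ 0.16199307 -0.39498611 -0.06219034] 0.015848311558652177
```

View pics/w2.png

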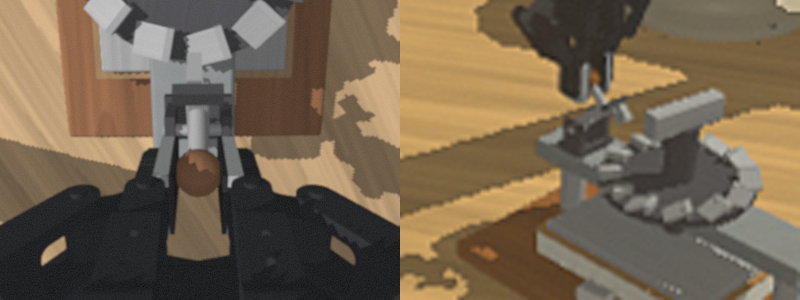

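The knob is held between the pads (left half, about (198,172)), and the pawl is swung up. I'll carry on over the arc.

arm_command(rows="1 -3.8 0 0.2 0 0 0;1 -3.8 0 0.5 0 0 0;1 -3.7 0 0.9 0 0 0;1 -3.7 0 1.2 0 0 0;1 0 0 0 0 0 0")

```text
time_s: 4.92
position: [0.4865, -0.0292, 0.1576]
tool_rot: [[0.478, 0.878, 0.0], [0.878, -0.478, -0.001], [-0.0, 0.001, -1.0]]
ft_force: [2.4, -0.6, 2.1]
grip_width: 0.0159
```

arm_command(rows="1 -3.5 0 1.5 0 0 0;1 -3.4 0 1.8 0 0 0;1 -3.2 0 2.1 0 0 0;1 -3.1 0 2.3 0 0 0;1 0 0 0 0 0 0")

```text
time_s: 5.33
position: [0.4802, -0.0407, 0.1495]
tool_rot: [[0.478, 0.878, -0.0], [0.878, -0.478, -0.001], [-0.0, 0.0, -1.0]]
ft_force: [3.6, -2.1, 3.8]
grip_width: 0.0157
```

arm_command(rows="1 -2.8 0 2.7 0 0 0;1 -2.6 0 2.8 0 0 0;1 0 0 0 0 0 0;1 0 0 0 0 0 0;1 0 0 0 0 0 0")

```text
time_s: 5.75
position: [0.478, -0.0448, 0.1444]
tool_rot: [[0.477, 0.879, 0.0], [0.879, -0.477, -0.0], [-0.0, 0.0, -1.0]]
ft_force: [3.4, -3.0, 2.6]
grip_width: 0.0162
```

arm_command(rows="0.5 0 0 0 0 0 0;0.4 0 0 0 0 0 0;0.4 0 0 0 0 0 0;0.4 0 0 -5 0 0 0;0.4 0 0 -20 0 0 0")

```text
time_s: 6.17
position: [0.4763, -0.0441, 0.1675]
tool_rot: [[0.477, 0.879, -0.006], [0.879, -0.477, 0.002], [-0.001, -0.006, -1.0]]
ft_force: [-1.0, -0.6, -0.3]
grip_width: 0.0514
```

arm_command(rows="0.4 0 0 -25 0 0 0;0.4 0 0 -25 0 0 0;0.4 25 0 -25 0 0 0;0.4 25 0 0 0 0 0;0.4 25 -1.5 0 0 0 0")

```text
time_s: 6.58
position: [0.5129, 0.0226, 0.2461]
tool_rot: [[0.478, 0.878, 0.003], [0.878, -0.478, -0.0], [0.001, 0.003, -1.0]]
ft_force: [-0.3, -0.5, -0.4]
grip_width: 0.0516
```

arm_command(rows="0.4 25 -1 0 0 0 0;0.4 25 0 0 0 0 0;0.4 0 0 0 0 0 7;0.4 0 0 0 0 0 7;0.4 0 0 0 0 0 7")

```text
time_s: 7.0
position: [0.5349, 0.067, 0.2443]
tool_rot: [[0.764, 0.646, -0.001], [0.646, -0.764, 0.0], [-0.001, -0.001, -1.0]]
ft_force: [-0.9, 0.1, 0.4]
grip_width: 0.0512
```

Run:
```python
from h import *
s=readout.observe();c=cam("wrist");im=eyes.get_image("wrist")
i2=eyes.get_image("scene")[160:260,230:350]
cv2.imwrite("pics/w3.png",cv2.cvtColor(np.hstack([im[120:420,80:480],cv2.resize(i2,(400,300),interpolation=cv2.INTER_CUBIC)[:, :400]]),cv2.COLOR_RGB2BGR))
print(s["time_s"],s["position"],s["ft_force"],s["wrist_torque"],s["grip_width"])
```

```text
7.0 [0.53494555 0.0669612  0.24427133] [-0.8788317   0.08204752  0.43835368] [ 0.02604735  0.01421091 -0.06043133] 0.05116629644626655
```

View pics/w3.png

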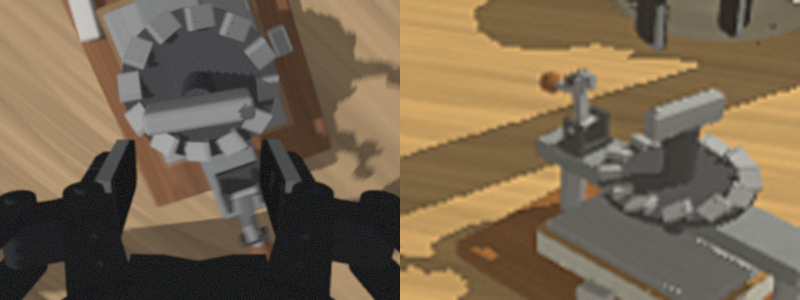

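arm_command(rows="0.4 0 0 0 0 0 7;0.4 0 0 0 0 0 7;0.4 0 0 0 0 0 7;0.4 0 0 0 0 0 7;0.4 0 0 0 0 0 7")

```text
time_s: 7.52
position: [0.535, 0.0663, 0.2444]
tool_rot: [[0.996, 0.094, -0.001], [0.094, -0.996, 0.0], [-0.001, -0.0, -1.0]]
ft_force: [-0.1, -0.0, 0.2]
grip_width: 0.0512
```

arm_command(rows="0.4 0 0 0 0 0 7;0.4 0 0 0 0 0 7;0.4 0 0 0 0 0 7;0.4 0 0 0 0 0 7;0.4 0 0 0 0 0 7")

```text
time_s: 7.93
position: [0.535, 0.0663, 0.2444]
tool_rot: [[0.869, -0.494, -0.001], [-0.494, -0.869, 0.0], [-0.001, 0.0, -1.0]]
ft_force: [-0.5, 0.2, -0.2]
grip_width: 0.0508
```

arm_command(rows="0.4 0 0 0 0 0 7;0.4 0 0 0 0 0 1;0.4 0 0 0 0 0 0;0.4 0 0 0 0 0 0")

```text
time_s: 8.27
position: [0.5352, 0.0663, 0.2444]
tool_rot: [[0.796, -0.605, -0.0], [-0.605, -0.796, 0.0], [-0.0, 0.0, -1.0]]
ft_force: [0.0, 0.4, 0.8]
grip_width: 0.0511
```

Run:
```python
from h import *
s=readout.observe();c=cam("wrist")
print(s["time_s"],s["position"],s["ft_force"],s["wrist_torque"],s["q"],s["tool_rot"])
a=s["tool_rot"];print(np.degrees(np.arctan2(a[1,1],a[0,1])), a.T@(np.array([.5353,.0662,.160])-s["position"]))
```

```text
8.2667 [0.5351598  0.06625682 0.24437815] [0.03292461 0.37746851 0.82088145] [-0.01396942 -0.01031742 -0.02384713] [-5.52825037e+00  2.08971879e+01  7.64461221e+01  9.81143756e-04
  8.26684898e+01  1.21697429e+02] [[ 7.96257516e-01 -6.04957789e-01 -2.03351976e-04]
 [-6.04957795e-01 -7.96257536e-01  3.67453221e-05]
 [-1.84149912e-04  9.37606240e-05 -9.99999979e-01]]
-127.22580467447428 [ 1.61546605e-04 -4.74856967e-05  8.43781209e-02]
```

arm_command(rows="0.4 0 0 17 0 0 0.5;0.4 0 0 17 0 0 0;0.4 0 0 17 0 0 0;0.4 0 0 17 0 0 0;0.5 0 0 16 0 0 0", squeeze=100)

```text
time_s: 8.68
position: [0.5351, 0.0663, 0.1595]
tool_rot: [[0.79, -0.613, -0.0], [-0.613, -0.79, 0.0], [-0.0, 0.0, -1.0]]
ft_force: [0.7, 0.5, -0.9]
grip_width: 0.0428
```

arm_command(rows="0.7 0 0 0 0 0 0;1 0 0 0 0 0 0;1 0 0 0 0 0 0;1 0 0 0 0 0 0;1 0 0 0 0 0 0")

```text
time_s: 9.1
position: [0.5346, 0.0661, 0.1601]
tool_rot: [[0.788, -0.615, -0.002], [-0.615, -0.788, -0.0], [-0.002, 0.002, -1.0]]
ft_force: [-4.7, -3.4, -10.2]
grip_width: 0.0196
```

```bash
cat > st.py <<'E'
from h import *
s=readout.observe();a=s["tool_rot"]
print(round(s["time_s"],2),s["position"].round(4),"F",s["ft_force"].round(2),"T",s["wrist_torque"].round(3),"yaw",round(np.degrees(np.arctan2(a[1,1],a[0,1])),2),"w",round(s["grip_width"],4),"q6",s["q"][5].round(1))
E
python3 st.py
```

```text
9.1 [0.5346 0.0661 0.1601] F [ -4.7   -3.41 -10.19] T [-0.476  0.731  0.072] yaw -127.97 w 0.0196 q6 122.4
```

arm_command(rows="1 0 0 0 0 0 0;1 0 0 0 0 0 0;1 0 0 0 0 0 0;1 0 0 0 0 0 0")

```text
time_s: 9.43
position: [0.5345, 0.0661, 0.1601]
tool_rot: [[0.788, -0.615, -0.002], [-0.615, -0.788, -0.0], [-0.001, 0.002, -1.0]]
ft_force: [-4.5, -3.9, -10.4]
grip_width: 0.0198
```

```bash
python3 st.py
```

```text
9.43 [0.5345 0.0661 0.1601] F [ -4.5   -3.91 -10.41] T [-0.472  0.702  0.08 ] yaw -127.98 w 0.0198 q6 122.5
```

Opening reads 19.8 mm on a 14 mm bar, so the tips are probably on the 24 mm stem below it. I'll regrip 10 mm higher.

arm_command(rows="0.5 0 0 0 0 0 0;0.5 0 0 0 0 0 0;0.5 0 0 -5 0 0 0;0.5 0 0 -5 0 0 0;0.8 0 0 0 0 0 0")

```text
time_s: 9.85
position: [0.5363, 0.0663, 0.1724]
tool_rot: [[0.788, -0.616, 0.004], [-0.616, -0.788, -0.0], [0.004, -0.003, -1.0]]
ft_force: [0.0, -0.0, 0.3]
grip_width: 0.032
```

arm_command(rows="1 0 0 0 0 0 0;1 0 0 0 0 0 0;1 0 0 0 0 0 0;1 0 0 0 0 0 0;1 0 0 0 0 0 0")

```text
time_s: 10.27
position: [0.5355, 0.0654, 0.1724]
tool_rot: [[0.788, -0.616, 0.002], [-0.616, -0.788, -0.002], [0.003, 0.0, -1.0]]
ft_force: [-6.3, -4.3, 16.0]
grip_width: 0.0119
```

```bash
python3 st.py
```

```text
10.27 [0.5355 0.0654 0.1724] F [-6.33 -4.29 16.01] T [-0.711  1.099  0.008] yaw -128.02 w 0.0119 q6 122.5
```

arm_command(rows="1 0 0 0 0 0 -3;1 0 0 0 0 0 -3;1 0 0 0 0 0 -3;1 0 0 0 0 0 -3;1 0 0 0 0 0 -3")

```text
time_s: 10.68
position: [0.5356, 0.0657, 0.1725]
tool_rot: [[0.921, -0.389, 0.003], [-0.389, -0.921, -0.001], [0.003, 0.0, -1.0]]
ft_force: [-5.5, -3.3, 14.2]
grip_width: 0.0121
```

```bash
python3 st.py
```

```text
10.68 [0.5356 0.0657 0.1725] F [-5.47 -3.27 14.23] T [-0.382  0.848 -0.252] yaw -112.89 w 0.0121 q6 107.4
```

arm_command(rows="1 0 0 0 0 0 -4;1 0 0 0 0 0 -4;1 0 0 0 0 0 -4;1 0 0 0 0 0 -4;1 0 0 0 0 0 -4")

```text
time_s: 11.1
position: [0.5357, 0.0661, 0.1725]
tool_rot: [[0.999, -0.05, 0.003], [-0.05, -0.999, -0.0], [0.003, 0.0, -1.0]]
ft_force: [-4.5, -0.6, 14.7]
grip_width: 0.0118
```

```bash
python3 st.py
```

```text
11.1 [0.5357 0.0661 0.1725] F [-4.54 -0.65 14.69] T [ 0.037  0.839 -0.204] yaw -92.84 w 0.0118 q6 87.3
```

arm_command(rows="1 0 0 0 0 0 -4.6;1 0 0 0 0 0 -4.6;1 0 0 0 0 0 -4.6;1 0 0 0 0 0 -4.6;1 0 0 0 0 0 -4.6")

```text
time_s: 11.52
position: [0.5356, 0.0666, 0.1725]
tool_rot: [[0.939, 0.345, 0.003], [0.345, -0.939, 0.001], [0.003, 0.0, -1.0]]
ft_force: [-5.1, 2.6, 15.2]
grip_width: 0.0116
```

arm_command(rows="1 0 0 0 0 0 0;1 0 0 0 0 0 0")

```text
time_s: 11.68
position: [0.5356, 0.0666, 0.1724]
tool_rot: [[0.939, 0.343, 0.003], [0.343, -0.94, 0.0], [0.003, 0.001, -1.0]]
ft_force: [-3.6, 1.9, 16.0]
grip_width: 0.0115
```

```bash
python3 st.py
```

```text
11.68 [0.5356 0.0666 0.1724] F [-3.58  1.92 16.  ] T [0.525 0.883 0.134] yaw -69.97 w 0.0115 q6 64.5
```

arm_command(rows="0.5 0 0 0 0 0 0;0.5 0 0 0 0 0 0;0.5 0 0 -15 0 0 0;0.5 0 0 -25 0 0 0;0.5 0 0 -25 0 0 0")

```text
time_s: 12.1
position: [0.5349, 0.0663, 0.2356]
tool_rot: [[0.94, 0.342, -0.002], [0.342, -0.94, 0.0], [-0.002, -0.001, -1.0]]
ft_force: [0.1, -0.3, 0.3]
grip_width: 0.0428
```

Run:
```python
import st
from h import *
c=cam("wrist");im=eyes.get_image("wrist");t=eyes.get_image("top")[190:270,220:320]
np.savez("w4.npz",K=c[0],k=c[1],V=c[2])
cv2.imwrite("pics/w4.png",cv2.cvtColor(np.hstack([im[0:420,80:480],cv2.resize(t,(400,420),interpolation=cv2.INTER_CUBIC)]),cv2.COLOR_RGB2BGR))
```

```text
12.1 [0.5349 0.0663 0.2356] F [ 0.12 -0.28  0.3 ] T [ 0.059 -0.042 -0.021] yaw -70.01 w 0.0428 q6 64.5
```

View pics/w4.png

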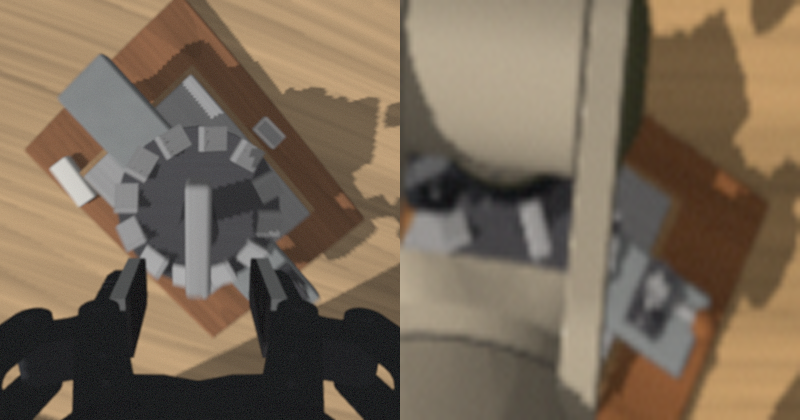

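The pawl is still thrown over (right half, knob near (700,325)), and the bar lines up with the tool. Now back to the knob.

arm_command(rows="0.4 0 0 -8 0 0 -6.9;0.4 0 0 0 0 0 -6.9;0.4 0 0 0 0 0 -6.9;0.4 0 0 0 0 0 -6.9;0.4 0 0 0 0 0 -6.9", squeeze=25)

```text
time_s: 12.62
position: [0.535, 0.0663, 0.2425]
tool_rot: [[0.576, 0.817, -0.001], [0.817, -0.576, 0.0], [-0.001, -0.001, -1.0]]
ft_force: [-0.4, 0.6, -1.1]
grip_width: 0.0512
```

arm_command(rows="0.4 0 0 0 0 0 -6.9;0.4 -25 0 0 0 0 0;0.4 -25 1.5 0 0 0 0;0.4 -25 1 0 0 0 0;0.4 -25 1 0 0 0 0")

```text
time_s: 13.03
position: [0.4897, -0.0239, 0.2425]
tool_rot: [[0.478, 0.878, -0.001], [0.878, -0.478, 0.0], [-0.0, -0.001, -1.0]]
ft_force: [0.1, -0.2, 0.1]
grip_width: 0.0515
```

arm_command(rows="0.4 -27 0 0 0 0 0;0.4 0 0 0 0 0 0;0.4 0 0 0 0 0 0")

```text
time_s: 13.28
position: [0.4771, -0.0475, 0.2428]
tool_rot: [[0.481, 0.877, -0.001], [0.877, -0.481, 0.0], [0.0, -0.001, -1.0]]
ft_force: [-0.4, 0.4, 0.3]
grip_width: 0.0515
```

Run:
```python
import st
from h import *
s=readout.observe();print(s["tool_rot"].T@(np.array([.4765,-.0472,.141])-s["position"]))
```

```text
13.28 [ 0.4771 -0.0475  0.2428] F [-0.4   0.39  0.32] T [ 0.009  0.027 -0.024] yaw -28.74 w 0.0515 q6 8.9
[-1.77122991e-06 -6.26909734e-04  1.01827027e-01]
```

arm_command(rows="0.4 0 0 21 0 0 0;0.4 0 0 21 0 0 0;0.4 0 0 21 0 0 0;0.4 0 0 21 0 0 0;0.5 0 0 18 0 0 0")

```text
time_s: 13.7
position: [0.4775, -0.0458, 0.1396]
tool_rot: [[0.478, 0.878, -0.001], [0.878, -0.478, 0.001], [0.0, -0.001, -1.0]]
ft_force: [-0.5, -0.7, 0.2]
grip_width: 0.043
```

arm_command(rows="0.7 0 0 0 0 0 0;1 0 0 0 0 0 0;1 0 0 0 0 0 0;1 0 0 0 0 0 0;1 0 0 0 0 0 0")

```text
time_s: 14.12
position: [0.4778, -0.046, 0.142]
tool_rot: [[0.479, 0.878, 0.001], [0.878, -0.479, 0.001], [0.002, 0.0, -1.0]]
ft_force: [1.8, 5.3, -5.0]
grip_width: 0.0161
```

```bash
python3 st.py
```

```text
14.12 [ 0.4778 -0.046   0.142 ] F [ 1.78  5.35 -4.98] T [ 0.981 -0.259  0.015] yaw -28.6 w 0.0161 q6 8.8
```

Knob gripped (16.1 mm, as before). Now swinging it back along the reversed arc.

arm_command(rows="1 2.5 0 -3.4 0 0 0;1 2.6 0 -2.8 0 0 0;1 2.8 0 -2.7 0 0 0;1 3.1 0 -2.3 0 0 0;1 3.2 0 -2.1 0 0 0")

```text
time_s: 14.53
position: [0.4842, -0.0343, 0.1552]
tool_rot: [[0.479, 0.878, -0.0], [0.878, -0.479, -0.001], [-0.001, -0.0, -1.0]]
ft_force: [-4.5, 0.2, -2.0]
grip_width: 0.0159
```

arm_command(rows="1 3.4 0 -1.8 0 0 0;1 3.5 0 -1.5 0 0 0;1 3.7 0 -1.2 0 0 0;1 3.7 0 -0.9 0 0 0;1 3.8 0 -0.5 0 0 0")

```text
time_s: 14.95
position: [0.4929, -0.0182, 0.1608]
tool_rot: [[0.479, 0.878, -0.001], [0.878, -0.479, -0.0], [-0.0, -0.0, -1.0]]
ft_force: [-5.7, -0.2, 0.3]
grip_width: 0.016
```

arm_command(rows="1 3.8 0 -0.2 0 0 0;1 3.9 0 0.2 0 0 0;1 3.8 0 0.4 0 0 0;1 3.7 0 0.8 0 0 0;1 3.7 0 1.1 0 0 0")

```text
time_s: 15.37
position: [0.502, -0.0014, 0.1588]
tool_rot: [[0.479, 0.878, -0.0], [0.878, -0.479, 0.0], [0.0, -0.0, -1.0]]
ft_force: [-5.7, 1.9, 5.3]
grip_width: 0.0157
```

```bash
python3 st.py
```

```text
15.37 [ 0.502  -0.0014  0.1588] F [-5.7   1.92  5.34] T [ 0.128  1.004 -0.083] yaw -28.6 w 0.0157 q6 14.9
```

arm_command(rows="0.6 0 0 0 0 0 0;0.4 0 0 0 0 0 0;0.4 0 0 0 0 0 0;0.4 0 0 -10 0 0 0;0.4 0 0 -25 0 0 0")

```text
time_s: 15.78
position: [0.5012, -0.0019, 0.1915]
tool_rot: [[0.479, 0.878, -0.005], [0.878, -0.479, 0.001], [-0.001, -0.005, -1.0]]
ft_force: [0.2, -0.1, -1.1]
grip_width: 0.0511
```

arm_command(rows="0.4 0 0 -25 0 0 0;0.4 0 0 -25 0 0 0;0.5 25 -1 0 0 0 0;0.6 25 -1 0 0 0 0;0.6 25 -1 0 0 0 0")

```text
time_s: 16.2
position: [0.5362, 0.0658, 0.2441]
tool_rot: [[0.48, 0.877, 0.002], [0.877, -0.48, -0.0], [0.001, 0.002, -1.0]]
ft_force: [0.4, -0.4, -0.2]
grip_width: 0.0344
```

arm_command(rows="0.6 0 0 0 0 0 6.9;0.6 0 0 0 0 0 6.9;0.6 0 0 0 0 0 6.9;0.6 0 0 0 0 0 6.9;0.6 0 0 0 0 0 6.9")

```text
time_s: 16.62
position: [0.5357, 0.0652, 0.2434]
tool_rot: [[0.895, 0.447, 0.001], [0.447, -0.895, -0.0], [0.001, 0.001, -1.0]]
ft_force: [0.0, -0.2, -0.2]
grip_width: 0.0344
```

arm_command(rows="0.6 0 0 0 0 0 6.9;0.6 0 0 0 0 0 0;0.6 0 0 0 0 0 0")

```text
time_s: 16.87
position: [0.5356, 0.0652, 0.2434]
tool_rot: [[0.939, 0.345, 0.001], [0.345, -0.939, -0.0], [0.001, 0.0, -1.0]]
ft_force: [0.3, -0.6, 0.3]
grip_width: 0.0344
```

Run:
```python
import st
from h import *
s=readout.observe();print(s["tool_rot"].T@(np.array([.5353,.0663,.172])-s["position"]))
im=eyes.get_image("wrist");t=eyes.get_image("scene")[170:270,250:360]
cv2.imwrite("pics/w5.png",cv2.cvtColor(np.hstack([im[0:420,80:480],cv2.resize(t,(400,420),interpolation=cv2.INTER_CUBIC)]),cv2.COLOR_RGB2BGR))
```

```text
16.87 [0.5356 0.0652 0.2434] F [ 0.32 -0.59  0.26] T [ 0.002 -0.017 -0.023] yaw -69.82 w 0.0344 q6 64.2
[ 8.91285470e-05 -1.17238842e-03  7.13649542e-02]
```

View pics/w5.png

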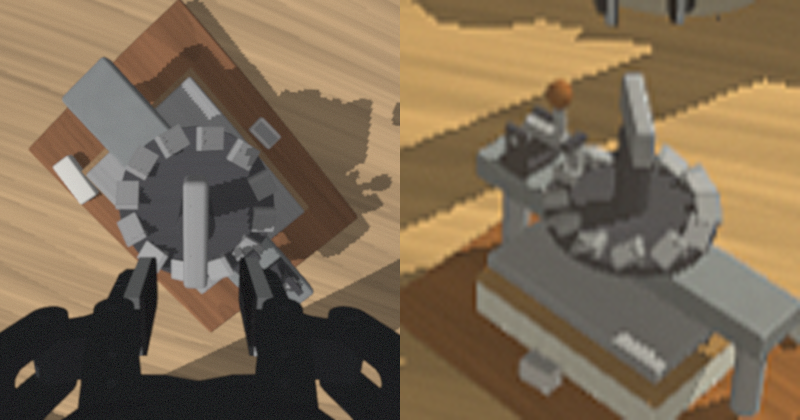

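The pawl is down between the teeth (right half, knob upright at (560,95)) and the bar is unmoved. I'll grip the bar at the lowest squeeze (20 N), so the grip itself limits the torque.

arm_command(rows="0.6 0 -1 15 0 0 0;0.6 0 0 15 0 0 0;0.6 0 0 15 0 0 0;0.6 0 0 14 0 0 0;0.6 0 0 12 0 0 0", squeeze=20)

```text
time_s: 17.38
position: [0.5349, 0.0662, 0.1714]
tool_rot: [[0.939, 0.344, -0.0], [0.344, -0.939, 0.0], [-0.0, -0.0, -1.0]]
ft_force: [0.2, 0.5, -0.5]
grip_width: 0.0342
```

arm_command(rows="0.7 0 0 0 0 0 0;0.8 0 0 0 0 0 0;1 0 0 0 0 0 0;1 0 0 0 0 0 0;1 0 0 0 0 0 0")

```text
time_s: 17.8
position: [0.5352, 0.0664, 0.1729]
tool_rot: [[0.94, 0.342, 0.001], [0.342, -0.94, 0.0], [0.001, 0.0, -1.0]]
ft_force: [-1.6, 2.2, 1.2]
grip_width: 0.0132
```

```bash
python3 st.py
```

```text
17.8 [0.5352 0.0664 0.1729] F [-1.56  2.16  1.16] T [ 0.072  0.167 -0.088] yaw -69.99 w 0.0132 q6 64.5
```

arm_command(rows="1 0 0 0 0 0 -0.2;1 0 0 0 0 0 0")

```text
time_s: 17.97
position: [0.5351, 0.0664, 0.1729]
tool_rot: [[0.938, 0.345, 0.001], [0.345, -0.938, 0.0], [0.001, 0.0, -1.0]]
ft_force: [-2.0, 1.8, 4.3]
grip_width: 0.0136
```

```bash
python3 st.py
```

```text
17.97 [0.5351 0.0664 0.1729] F [-1.97  1.8   4.28] T [ 0.286  0.254 -0.155] yaw -69.79 w 0.0136 q6 64.3
```

arm_command(rows="1 0 0 0 0 0 -0.2;1 0 0 0 0 0 0")

```text
time_s: 18.13
position: [0.5352, 0.0664, 0.1729]
tool_rot: [[0.937, 0.349, 0.001], [0.349, -0.937, 0.0], [0.001, 0.0, -1.0]]
ft_force: [-1.6, 2.6, 5.5]
grip_width: 0.0133
```

```bash
python3 st.py
```

```text
18.13 [0.5352 0.0664 0.1729] F [-1.56  2.57  5.48] T [ 0.258  0.411 -0.135] yaw -69.59 w 0.0133 q6 64.1
```

arm_command(rows="1 0 0 0 0 0 -0.2;1 0 0 0 0 0 0")

```text
time_s: 18.3
position: [0.5352, 0.0664, 0.1729]
tool_rot: [[0.936, 0.352, 0.001], [0.352, -0.936, 0.0], [0.001, 0.0, -1.0]]
ft_force: [-1.8, 2.1, 6.1]
grip_width: 0.0135
```

```bash
python3 st.py
```

```text
18.3 [0.5352 0.0664 0.1729] F [-1.75  2.12  6.08] T [ 0.268  0.344 -0.165] yaw -69.39 w 0.0135 q6 63.9
```

arm_command(rows="1 0 0 0 0 0 -0.3;1 0 0 0 0 0 -0.3;1 0 0 0 0 0 -0.3;1 0 0 0 0 0 -0.3;1 0 0 0 0 0 -0.2")

```text
time_s: 18.72
position: [0.5352, 0.0664, 0.1729]
tool_rot: [[0.927, 0.375, 0.001], [0.375, -0.927, 0.0], [0.001, 0.0, -1.0]]
ft_force: [-1.7, 2.4, 6.4]
grip_width: 0.013
```

```bash
python3 st.py
```

```text
18.72 [0.5352 0.0664 0.1729] F [-1.72  2.43  6.36] T [ 0.282  0.381 -0.206] yaw -67.98 w 0.013 q6 62.5
```

arm_command(rows="1 0 0 0 0 0 -0.2;1 0 0 0 0 0 -0.2;1 0 0 0 0 0 -0.2;1 0 0 0 0 0 -0.2")

```text
time_s: 19.05
position: [0.5352, 0.0665, 0.1729]
tool_rot: [[0.922, 0.388, 0.001], [0.388, -0.922, 0.0], [0.001, 0.0, -1.0]]
ft_force: [-2.5, 2.2, 5.5]
grip_width: 0.0135
```

```bash
python3 st.py
```

```text
19.05 [0.5352 0.0665 0.1729] F [-2.49  2.17  5.45] T [ 0.268  0.369 -0.202] yaw -67.19 w 0.0135 q6 61.7
```

arm_command(rows="1 0 0 0 0 0 -0.2;1 0 0 0 0 0 -0.2;1 0 0 0 0 0 -0.2;1 0 0 0 0 0 -0.2")

```text
time_s: 19.38
position: [0.5351, 0.0665, 0.1729]
tool_rot: [[0.916, 0.401, 0.001], [0.401, -0.916, 0.0], [0.001, 0.0, -1.0]]
ft_force: [-3.7, 2.1, 6.2]
grip_width: 0.0133
```

```bash
python3 st.py
```

```text
19.38 [0.5351 0.0665 0.1729] F [-3.73  2.13  6.21] T [ 0.277  0.32  -0.146] yaw -66.39 w 0.0133 q6 60.9
```

arm_command(rows="1 0 0 0 0 0 -0.2;1 0 0 0 0 0 -0.2;1 0 0 0 0 0 -0.2;1 0 0 0 0 0 -0.2;1 0 0 0 0 0 -0.2")

```text
time_s: 19.8
position: [0.5351, 0.0664, 0.1729]
tool_rot: [[0.909, 0.416, 0.001], [0.416, -0.909, 0.0], [0.001, 0.0, -1.0]]
ft_force: [-2.2, 2.3, 6.1]
grip_width: 0.0135
```

```bash
python3 st.py
```

```text
19.8 [0.5351 0.0664 0.1729] F [-2.17  2.32  6.13] T [ 0.321  0.347 -0.13 ] yaw -65.39 w 0.0135 q6 59.9
```

arm_command(rows="1 0 0 0 0 0 -0.2;1 0 0 0 0 0 -0.2;1 0 0 0 0 0 -0.2;1 0 0 0 0 0 -0.2;1 0 0 0 0 0 -0.2")

```text
time_s: 20.22
position: [0.5351, 0.0665, 0.1729]
tool_rot: [[0.902, 0.432, 0.001], [0.432, -0.902, 0.0], [0.001, 0.0, -1.0]]
ft_force: [-2.0, 2.8, 6.2]
grip_width: 0.0135
```

```bash
python3 st.py
```

```text
20.22 [0.5351 0.0665 0.1729] F [-1.96  2.78  6.19] T [ 0.353  0.388 -0.131] yaw -64.39 w 0.0135 q6 58.9
```

arm_command(rows="1 0 0 0 0 0 -0.2;1 0 0 0 0 0 -0.2;1 0 0 0 0 0 -0.2;1 0 0 0 0 0 -0.2;1 0 0 0 0 0 -0.2")

```text
time_s: 20.63
position: [0.5351, 0.0665, 0.1729]
tool_rot: [[0.894, 0.448, 0.001], [0.448, -0.894, 0.0], [0.001, 0.0, -1.0]]
ft_force: [-2.8, 2.3, 5.9]
grip_width: 0.0134
```

```bash
python3 st.py
```

```text
20.63 [0.5351 0.0665 0.1729] F [-2.84  2.28  5.88] T [ 0.357  0.33  -0.207] yaw -63.39 w 0.0134 q6 57.9
```

arm_command(rows="1 0 0 0 0 0 -0.2;1 0 0 0 0 0 -0.2;1 0 0 0 0 0 -0.2")

```text
time_s: 20.88
position: [0.5351, 0.0665, 0.1729]
tool_rot: [[0.889, 0.457, 0.001], [0.457, -0.889, 0.0], [0.001, 0.0, -1.0]]
ft_force: [-2.3, 3.1, 5.1]
grip_width: 0.0133
```

```bash
python3 st.py
```

```text
20.88 [0.5351 0.0665 0.1729] F [-2.35  3.13  5.12] T [ 0.368  0.356 -0.182] yaw -62.79 w 0.0133 q6 57.3
```

arm_command(rows="1 0 0 0 0 0 -0.2;1 0 0 0 0 0 -0.2;1 0 0 0 0 0 -0.2;1 0 0 0 0 0 -0.2;1 0 0 0 0 0 -0.2")

```text
time_s: 21.3
position: [0.5351, 0.0665, 0.1729]
tool_rot: [[0.881, 0.473, 0.001], [0.473, -0.881, 0.0], [0.001, 0.0, -1.0]]
ft_force: [-2.2, 1.8, 5.4]
grip_width: 0.0134
```

```bash
python3 st.py
```

```text
21.3 [0.5351 0.0665 0.1729] F [-2.2   1.75  5.44] T [ 0.279  0.347 -0.17 ] yaw -61.79 w 0.0134 q6 56.3
```

arm_command(rows="1 0 0 0 0 0 -0.2;1 0 0 0 0 0 -0.2;1 0 0 0 0 0 -0.2;1 0 0 0 0 0 -0.2;1 0 0 0 0 0 -0.2")

```text
time_s: 21.72
position: [0.5351, 0.0665, 0.1729]
tool_rot: [[0.873, 0.488, 0.001], [0.488, -0.873, 0.0], [0.001, 0.0, -1.0]]
ft_force: [-2.3, 2.8, 5.8]
grip_width: 0.0134
```

```bash
python3 st.py
```

```text
21.72 [0.5351 0.0665 0.1729] F [-2.25  2.84  5.83] T [ 0.338  0.368 -0.18 ] yaw -60.79 w 0.0134 q6 55.3
```

arm_command(rows="1 0 0 0 0 0 -0.2;1 0 0 0 0 0 -0.2;1 0 0 0 0 0 -0.2;1 0 0 0 0 0 -0.2;1 0 0 0 0 0 -0.2")

```text
time_s: 22.13
position: [0.5351, 0.0665, 0.1729]
tool_rot: [[0.864, 0.503, 0.001], [0.503, -0.864, 0.0], [0.001, 0.0, -1.0]]
ft_force: [-1.5, 3.0, 5.6]
grip_width: 0.0133
```

```bash
python3 st.py
```

```text
22.13 [0.5351 0.0665 0.1729] F [-1.53  2.96  5.6 ] T [ 0.394  0.356 -0.244] yaw -59.79 w 0.0133 q6 54.3
```

arm_command(rows="1 0 0 0 0 0 0;1 0 0 0 0 0 -0.2;1 0 0 0 0 0 0")

```text
time_s: 22.38
position: [0.5351, 0.0665, 0.1729]
tool_rot: [[0.862, 0.506, 0.001], [0.506, -0.862, 0.0], [0.001, 0.0, -1.0]]
ft_force: [-2.6, 2.3, 6.0]
grip_width: 0.0139
```

```bash
python3 st.py
```

```text
22.38 [0.5351 0.0665 0.1729] F [-2.56  2.29  6.04] T [ 0.376  0.361 -0.114] yaw -59.59 w 0.0139 q6 54.1
```

arm_command(rows="1 0 0 0 0 0 -0.2;1 0 0 0 0 0 -0.2;1 0 0 0 0 0 -0.2;1 0 0 0 0 0 -0.2")

```text
time_s: 22.72
position: [0.5351, 0.0665, 0.1729]
tool_rot: [[0.855, 0.518, 0.001], [0.518, -0.855, 0.001], [0.001, 0.0, -1.0]]
ft_force: [-2.9, 2.2, 5.8]
grip_width: 0.0134
```

```bash
python3 st.py
```

```text
22.72 [0.5351 0.0665 0.1729] F [-2.93  2.25  5.75] T [ 0.474  0.447 -0.348] yaw -58.81 w 0.0134 q6 53.3
```

arm_command(rows="1 0 0 0 0 0 0")

```text
time_s: 22.8
position: [0.5351, 0.0665, 0.1729]
tool_rot: [[0.855, 0.518, 0.001], [0.518, -0.855, 0.001], [0.001, 0.0, -1.0]]
ft_force: [-2.8, 3.3, 6.0]
grip_width: 0.0134
```

```bash
python3 st.py
```

```text
22.8 [0.5351 0.0665 0.1729] F [-2.75  3.27  5.98] T [ 0.347  0.41  -0.373] yaw -58.81 w 0.0134 q6 53.3
```

arm_command(rows="1 0 0 0 0 0 -0.1;1 0 0 0 0 0 0")

```text
time_s: 22.97
position: [0.5351, 0.0665, 0.1729]
tool_rot: [[0.855, 0.519, 0.001], [0.519, -0.855, 0.001], [0.001, -0.0, -1.0]]
ft_force: [-2.2, 3.2, 6.0]
grip_width: 0.0132
```

```bash
python3 st.py
```

```text
22.97 [0.5351 0.0665 0.1729] F [-2.15  3.24  5.95] T [ 0.385  0.383 -0.385] yaw -58.72 w 0.0132 q6 53.2
```

arm_command(rows="1 0 0 0 0 0 -0.1;1 0 0 0 0 0 0")

```text
time_s: 23.13
position: [0.5351, 0.0665, 0.1729]
tool_rot: [[0.854, 0.521, 0.001], [0.521, -0.854, 0.001], [0.001, -0.0, -1.0]]
ft_force: [-3.1, 2.3, 6.1]
grip_width: 0.0136
```

```bash
python3 st.py
```

```text
23.13 [0.5351 0.0665 0.1729] F [-3.06  2.31  6.06] T [ 0.383  0.338 -0.425] yaw -58.62 w 0.0136 q6 53.1
```

arm_command(rows="1 0 0 0 0 0 0")

```text
time_s: 23.22
position: [0.5351, 0.0665, 0.1729]
tool_rot: [[0.854, 0.521, 0.001], [0.521, -0.854, 0.001], [0.001, 0.0, -1.0]]
ft_force: [-2.3, 3.8, 6.5]
grip_width: 0.0136
```

```bash
python3 st.py
```

```text
23.22 [0.5351 0.0665 0.1729] F [-2.34  3.8   6.52] T [ 0.388  0.419 -0.459] yaw -58.63 w 0.0136 q6 53.1
```

arm_command(rows="1 0 0 0 0 0 0;1 0 0 0 0 0 0;1 0 0 0 0 0 0;1 0 0 0 0 0 0")

```text
time_s: 23.55
position: [0.5351, 0.0666, 0.1729]
tool_rot: [[0.854, 0.521, 0.001], [0.521, -0.854, 0.001], [0.001, -0.0, -1.0]]
ft_force: [-3.5, 2.5, 5.8]
grip_width: 0.0137
```

```bash
python3 st.py
```

```text
23.55 [0.5351 0.0666 0.1729] F [-3.48  2.49  5.8 ] T [ 0.432  0.351 -0.436] yaw -58.63 w 0.0137 q6 53.1
```

arm_command(rows="1 0 0 0 0 0 0.2;1 0 0 0 0 0 0.2;1 0 0 0 0 0 0.2;1 0 0 0 0 0 0")

```text
time_s: 23.88
position: [0.5351, 0.0666, 0.1729]
tool_rot: [[0.859, 0.512, 0.001], [0.512, -0.859, 0.0], [0.001, 0.0, -1.0]]
ft_force: [-2.3, 2.9, 6.6]
grip_width: 0.0138
```

```bash
python3 st.py
```

```text
23.88 [0.5351 0.0666 0.1729] F [-2.3   2.89  6.62] T [ 0.349  0.386 -0.179] yaw -59.2 w 0.0138 q6 53.7
```

arm_command(rows="0.7 0 0 0 0 0 0;0.6 0 0 0 0 0 0;0.6 0 0 0 0 0 0;0.6 0 0 0 0 0 0;0.6 0 0 -10 0 0 0")

```text
time_s: 24.3
position: [0.5343, 0.0662, 0.1807]
tool_rot: [[0.859, 0.512, -0.003], [0.512, -0.859, 0.0], [-0.003, -0.002, -1.0]]
ft_force: [-0.3, 0.0, -0.1]
grip_width: 0.0343
```

arm_command(rows="0.6 0 0 -25 0 0 0;0.6 0 0 -25 0 0 0;0.6 0 0 -25 0 0 0;0.6 0 0 0 0 0 0;0.6 0 0 0 0 0 0")

```text
time_s: 24.72
position: [0.5353, 0.0662, 0.2581]
tool_rot: [[0.859, 0.512, 0.003], [0.512, -0.859, -0.0], [0.002, 0.002, -1.0]]
ft_force: [0.1, -0.7, -0.1]
grip_width: 0.0343
```

Run:
```python
import st
from h import *
im=eyes.get_image("wrist");t=eyes.get_image("scene")[170:270,250:360]
cv2.imwrite("pics/w6.png",cv2.cvtColor(np.hstack([im[0:420,80:480],cv2.resize(t,(400,420),interpolation=cv2.INTER_CUBIC)]),cv2.COLOR_RGB2BGR))
```

```text
24.72 [0.5353 0.0662 0.2581] F [ 0.1 -0.7 -0.1] T [-0.    -0.016  0.004] yaw -59.21 w 0.0343 q6 53.7
```

View pics/w6.png

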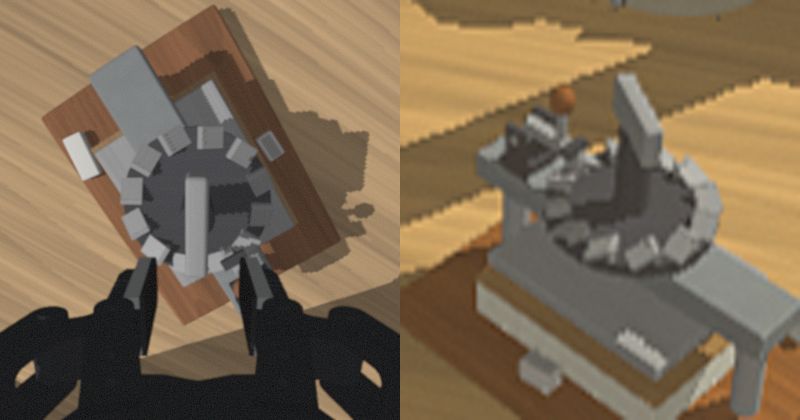

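The pawl is down with its knob upright (right half, (563,98)), the bar has turned, the gripper is clear, and the eraser and sharpener haven't moved. I'm handing in.

```bash
python3 -c "
from rig import env
print(env.close_job())"
```

```text
the job is handed in; nothing more can be done
None
```

The press is eased two teeth and the job was handed in after about 25 s of the 72 s allowed. No verdict was reported.

- **Pawl over:** I lifted the pawl by its knob and threw it over. The pictures before and after the turn show it staying clear.
- **Turning back:** I turned the wheel back 58° and swung the pawl down again. I then eased the wheel a further 11° or so in small steps until the torque rose sharply against the stop.
- **Force on the pawl:** I held the tooth against the pawl for about 0.4 s at roughly 5.5–6 N. This comes from the wrist torque (0.44 N m, less 0.14–0.17 N m measured while turning freely), so it is an estimate, not a direct reading. No torque reading implied more than about 6.5 N.
- **Letting go:** I backed the tool off about 0.6°, opened the gripper and lifted clear.

**Last checks:** In the last picture the pawl is down and the gripper clear, with the eraser and sharpener where they were. The wrist force reads near zero. The wheel turned about 69° in all. If joint zero has the grip bar along the press's x axis (my assumption), it stands at about 1.05 rad, as expected for two teeth. I did not look again at the cup, stapler and compass, but the arm did not work near them.

**One slip on the way:** My first grip on the bar was too low. The opening read 19.8 mm on the 14 mm bar, probably because the tips were on the stem, so I regripped about 12 mm higher before turning.

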